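Push the specimen carriers home and shut the keeper

TASK

With the fingertips, push the row of four specimen carriers along its rail from the rear, as one train, until it is fully home against the end stop, then push the sliding keeper all the way in behind it. Do not grasp or lift anything, keep the carriers upright and the row together, and leave the other things on the bench where they are.

Things in the scene. Friction and masses are not known exactly. Their poses are not given: they have to be found in the camera images.
- rail: Carrier rail: aluminium channel on a white base plate 120 x 380 x 8 mm, fixed to the bench; place and yaw (to 0.35 rad) vary. Origin: centre of the plate's underside; z up, y along the channel to the end stop. Channel floor 12 mm above the bench, 42 mm wide; walls 6 mm thick, tops 22 mm above the bench. It runs from y = -185 mm (open end, behind the row) to the stop at +160 mm.
- stop_face (a point): Centre of the end stop's face that the leading carrier must meet, 27 mm above the bench, at rail (0, +160 mm); a steel block 60 mm wide, top 44 mm above the bench. Axes as the rail's. The row of four touching carriers, 176 mm long, starts 50 to 110 mm short of it. Fully home, the carriers' centres are at rail y = +138, +94, +50 and +6 mm.
- home_rear (a point): Middle of the rear face of the last carrier when the row is fully home: rail (0, -16 mm), 27 mm above the bench. Axes as the rail's; the point does not move with the carriers.
- keeper (a joint): Sliding keeper: steel bar across the rail, 12 mm wide, 24 to 32 mm above the bench, at rail y = -26 mm, in a dark guide on the robot's (-x) side. In m: 0 drawn out, 0.052 fully in at its limit, the bar across the channel 4 mm behind a row that is home; carriers not home block it. Slides along rail +x, friction 1.5 N, stays where left. Starts at 0 to 0.010.
- keeper_tab (a point): Centre of the outer (-x) face of the keeper's upright push tab, a steel plate 30 mm wide along rail y, 8 mm thick, 16 to 56 mm above the bench; the point is 36 mm above the bench, at rail y = -26 mm and rail x = -114 mm with the keeper at 0, -62 mm fully in. Axes as the rail's; push along +x.
- carrier_disc: Specimen carrier: black plastic block 40 (x) x 44 (y, along the rail) x 30 mm high, about 90 g, with a flat stepped fossil disc (28 mm across) fixed on top (up to 20 mm more, all within 18 mm of the centre in x, 14 mm in y). Origin: centre of its underside, z up. It stands in the rail in line with it; its place in the row of four changes from run to run.
- carrier_tooth: Specimen carrier: black plastic block 40 (x) x 44 (y, along the rail) x 30 mm high, about 90 g, with an upright pointed fossil tooth fixed on top (up to 20 mm more, all within 18 mm of the centre in x, 14 mm in y). Origin: centre of its underside, z up. It stands in the rail in line with it; its place in the row of four changes from run to run.
- carrier_bone: Specimen carrier: black plastic block 40 (x) x 44 (y, along the rail) x 30 mm high, about 90 g, with a short lying bone with two knobbed ends fixed on top (up to 20 mm more, all within 18 mm of the centre in x, 14 mm in y). Origin: centre of its underside, z up. It stands in the rail in line with it; its place in the row of four changes from run to run.
- carrier_stone: Specimen carrier: black plastic block 40 (x) x 44 (y, along the rail) x 30 mm high, about 90 g, with a lump of grey stone made of two rounded bumps fixed on top (up to 20 mm more, all within 18 mm of the centre in x, 14 mm in y). Origin: centre of its underside, z up. It stands in the rail in line with it; its place in the row of four changes from run to run.
- vial: Bystander, to be left where it is: small amber glass vial, 24 mm across, 50 mm high, standing on the robot's side of the rail near its open end. Origin at the centre of its underside.
- eyepiece: Bystander, to be left where it is: black microscope eyepiece, 48 mm across, 35 mm high, on the robot's side of the rail near the stop end. Origin at the centre of its underside.
- parts_box: Bystander, to be left where it is: flat blue box with a clear top, 90 x 130 x 30 mm, beyond the rail. Origin at the centre of its underside.
- solvent: Bystander, to be left where it is: white solvent bottle with black cap, 40 mm across, 75 mm high, beyond the rail. Origin at the centre of its underside.
- foam_block: Bystander, to be left where it is: white foam block 80 x 120 x 50 mm with picks stuck upright in it to about 150 mm, to the right. Origin at the centre of its underside.
- beaker: Bystander, to be left where it is: glass beaker, 60 mm across, 70 mm high, to the right. Origin at the centre of its underside.
- brush: Bystander, to be left where it is: brush lying on the bench, to the right. Origin at the centre of its underside, z up.
Not all that is in view belongs to the job. Leave any green look-alike of the carrier_disc alone.

How it is judged:
By the outcome, as a careful person would: the job done as asked, in the order asked, and still so for the second after the job is handed in, with the robot touching nothing.
It also fails if it takes over 45 s, if anything falls off the work surface, if the arm or the gripper's body presses on something with over 40 N, if the wrist force passes 120 N, or if a joint passes its speed limit or range.

ROBOT

A 6-joint arm with a two-finger parallel gripper is mounted at the origin on the work surface. World frame = base frame: x ahead of the robot, y to its left, z up, the work surface at z = 0. Lengths are in m, angles in rad, forces in N, time in s.
With the tool pointing down it reaches from about 0.375 to 0.9 m from the base axis. Payload 3.1 kg.
Tool frame: the origin (TCP) lies between the finger pads; the fingertips stand 17 mm ahead of it and the grasp point (between the pads) lies 2 mm behind it; z points along the fingers, y is the direction in which the jaws open and shut (so a half turn about z gives the same grasp; the last joint's range is limited). The gripper opens to 87 mm and grips with 3 to 60 N. Pads are 19 mm wide; open, the fingers measure 117 mm over their backs; the gripper's body (75 mm by 190 mm) begins 51 mm behind the grasp point.
Start: joints at [0.932, 0.527, 1.433, -0, 1.181, -0.178], TCP at [0.277, 0.56, 0.24] pointing down, gripper open.
Joint ranges: [-3.08, 3.08], [-0.75, 2.2], [0.22, 2.44], [-1.43, 4.57], [0, 2.65], [-2.85, 2.85]. Speed limits (rad/s): [2.79, 2.79, 3.14, 3.14, 3.14, 3.14].

INTERFACE

Orientations are given as a unit quaternion [x, y, z, w].
In Python, from workcell import * gives the robot as it stands.
- The arm moves only by the tool carry_out, never from a script. Its argument "moves" is text: rows parted by semicolons, each of 6 numbers parted by spaces: the shift along the tool's x, y, z normalised to -1 to 1, where 1 is 0.04 m, then the turn, a rotation vector about the tool's x, y, z normalised to -1 to 1, where 1 is 0.12 rad. In form: tx ty tz rx ry rz; .... A call has exactly 5 rows; each row shifts and turns the pose as measured when the row begins, along the tool's axes as they then stand; what a row does not reach is not made up. A row lasts 1/12 s, in which the tool goes at most 41.7 mm and 7.16 degrees, less where a joint would pass 70% of its speed; a pose out of reach is approached as far as the arm can. A call with a number of a shift or a turn outside -1 to 1 is refused whole. A call with a gripper value outside its range is refused whole. "grip" is the closure, from -1 (fully open) to 1 (shut), set as the call begins (left out, the last holds). The fingers move at their own pace and stop on an object; the grip force is fixed at half the most. Time passes only in rows, so rows that do not move let the fingers close, or fill a call up. It gives the time, the measured TCP pose, the force and the opening at its end, in the units of the state.
- get_obs(): the state, without advancing time (a new reading comes with each control period).
- get_image(name): name is "scene" or "top"; returns (picture, depth): 384x512x3 uint8, blue, green, red; 384x512 float32, m along the optical axis (not along the pixel's ray), 0 where there is no reading.
- calibration(name): a dict with "K" (3x3 intrinsics, pixels), "D" ([k1, k2, p1, p2, k3] as OpenCV has them; the pictures are not rectified), "T" (4x4, takes a point from camera to world coordinates). Camera axes: x right, y up, looking along -z (the intrinsics and any distortion apply to the point x, -y, -z); pixel columns grow to the right and rows downward; lengths in m; the calibration is good to about 2 mm. A picture is of the moment at which its call begins. calibration takes no time and is no camera call.
- close_job(): hands the job in, once; it reports no verdict.
The state is a dict: "clock": time; "joint_positions": joint angles; "joint_vel": joint speeds; "tau": joint torques, N m; "tcp_pos": TCP position; "eef_rot": TCP orientation; "contact_force": force on the tool from outside, world axes, zero at the start; "ft_torque": the same for the moment, N m; "gripper_width": opening from 0.0 (shut) to 1.0 (fully open).
Only numpy, scipy, OpenCV 4.12 (cv2) and the standard library are available. Lean on these libraries where they do the work, as an engineer would, in place of code of your own. Each camera call takes 0.05 s, during which the arm holds its last target.

## Working session

There is one attempt and no reset: what is moved stays moved. The work goes in short steps, Python scripts to look and compute and a tool call to move; the robot and the scene stay as the last step left them, time stands still between calls to the robot, and variables do not carry over. Pictures are saved under pics/ and viewed, and the job is handed in when it is done.

Besides the shell and the picture viewer there is one more tool, called by a JSON object that holds its "api" and its "payload". carry_out: Moves the arm, as the interface text tells. Its arguments: {"type":"object","properties":{"moves":{"type":"string"},"grip":{"type":"number"}},"required":["moves"]}

```bash
ls; mkdir -p pics; python3 - <<'E'
from workcell import *
import cv2,numpy as np
print(get_obs())
for n in ["scene","top"]:
    im,d=get_image(n); cv2.imwrite(f"pics/{n}0.png",im); np.save(f"pics/{n}0_d.npy",d)
    c=calibration(n); print(n,c)
E
```

```text
pics
{'clock': 0.0, 'joint_positions': array([ 9.32477649e-01,  5.28485828e-01,  1.43389239e+00, -8.59973617e-06,
        1.18137440e+00, -1.78520465e-01]), 'joint_vel': array([-0.00210707,  0.00033703,  0.00093876,  0.00120737,  0.00028721,
       -0.00101564]), 'tau': array([-1.31009187e-05, -4.40034413e+01, -1.76597017e+01,  6.32761046e-02,
        5.81085496e-02, -1.56963183e-04]), 'tcp_pos': array([0.27692571, 0.55953446, 0.23856266]), 'eef_rot': array([ 2.27877560e-01,  9.73689197e-01, -9.92729770e-04, -4.25274780e-04]), 'contact_force': array([-0.13660044, -0.16876127, -0.44836429]), 'ft_torque': array([0.03497888, 0.02210095, 0.03113684]), 'gripper_width': 1.0014733267275786}
scene {'K': array([[485.82084818,   0.        , 256.2145647 ],
       [  0.        , 485.82084818, 198.77731247],
       [  0.        ,   0.        ,   1.        ]]), 'D': array([-0.11442105,  0.        ,  0.        ,  0.        ,  0.        ]), 'T': array([[ 0.55276863, -0.61986226,  0.55697182,  1.19888454],
       [ 0.8331408 ,  0.39665209, -0.38541345, -0.51905923],
       [ 0.01797922,  0.67708042,  0.73568938,  0.98872394],
       [ 0.        ,  0.        ,  0.        ,  1.        ]])}
top {'K': array([[425.15396771,   0.        , 256.43329199],
       [  0.        , 425.15396771, 191.80510893],
       [  0.        ,   0.        ,   1.        ]]), 'D': array([0.01156177, 0.        , 0.        , 0.        , 0.        ]), 'T': array([[-0.0246489 ,  0.99671237, -0.07718087,  0.42813844],
       [-0.99925811, -0.02227927,  0.03141439, -0.01648696],
       [ 0.02959157,  0.07789794,  0.99652208,  1.24258629],
       [ 0.        ,  0.        ,  0.        ,  1.        ]])}
```

View pics/scene0.png

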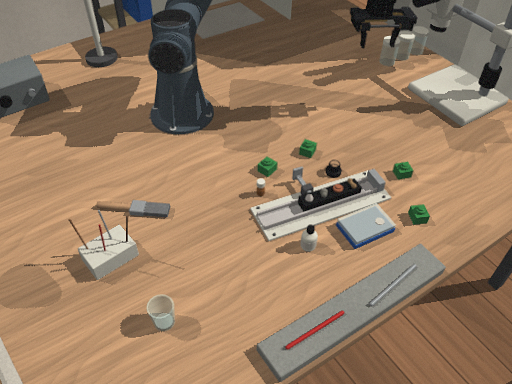

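View pics/top0.png

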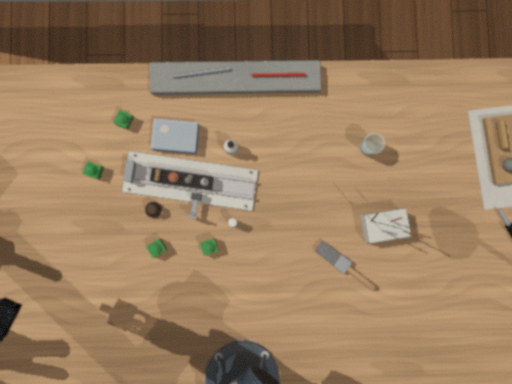

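The scene view shows the rail at about (320,203), with the stop at its right end (376,182), the keeper tab at (298,175) and the vial at (261,187). In the top view the rail is at about (190,181), the stop at (130,173), the keeper at (196,203), the vial at (233,223) and the eyepiece at (153,210). I'll enlarge both.

```bash
python3 - <<'E'
import cv2
a=cv2.imread("pics/top0.png")[140:260,110:270]; cv2.imwrite("pics/top0z.png",cv2.resize(a,None,fx=5,fy=5,interpolation=cv2.INTER_CUBIC))
a=cv2.imread("pics/scene0.png")[130:250,240:400]; cv2.imwrite("pics/scene0z.png",cv2.resize(a,None,fx=5,fy=5,interpolation=cv2.INTER_CUBIC))
E
```

```text
(no output)
```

View pics/top0z.png

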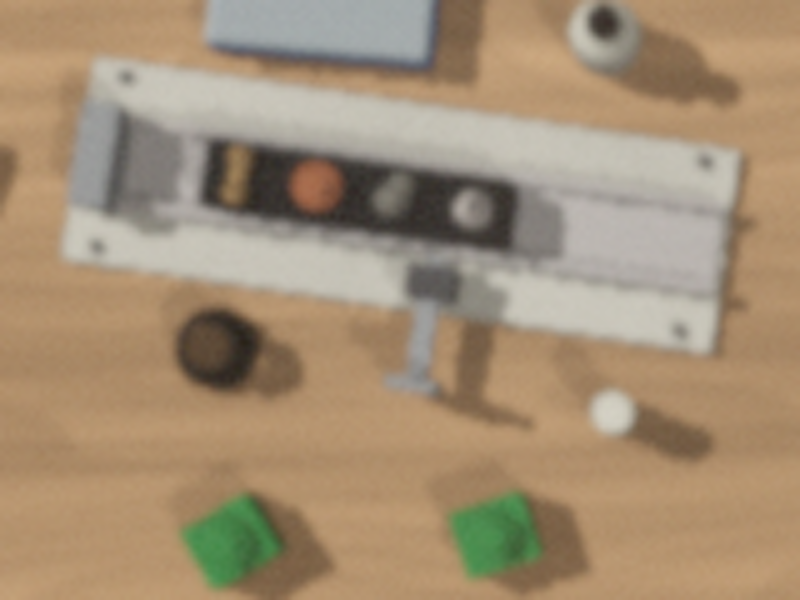

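View pics/scene0z.png

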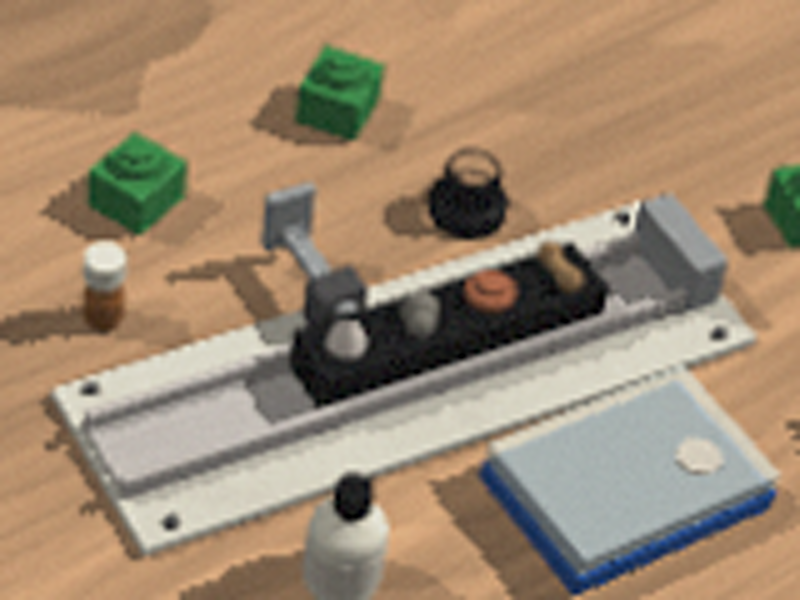

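```bash
cat > h.py <<'E'
import numpy as np,cv2
from workcell import *
from scipy.spatial.transform import Rotation as R
def ray(n,px):
    c=calibration(n); p=cv2.undistortPoints(np.float64(px).reshape(-1,1,2),c["K"],c["D"])[:,0]
    d=np.c_[p[:,0],-p[:,1],-np.ones(len(p))]@c["T"][:3,:3].T
    return c["T"][:3,3],d
def cast(n,px,z):
    o,d=ray(n,px); return o+d*((z-o[2])/d[:,2])[:,None]
def unz(zp,off): return (np.float64(zp)+.5)/5-.5+np.float64(off)
def railfit(C):  # corners: stop-far(+x,+y), open-far, open-near, stop-near
    loc=np.array([[.06,.19],[.06,-.19],[-.06,-.19],[-.06,.19]])
    c=C[:,:2].mean(0); a=C[:,:2]-c
    th=np.arctan2((loc[:,0]*a[:,1]-loc[:,1]*a[:,0]).sum(),(loc*a).sum())
    return c,th
E
python3 - <<'E'
from h import *
T=cast("top",unz([[95,58],[742,150],[715,353],[62,260]],[110,140]),.008)
# scene: stop-far corner (755,340)?, open-far (147,552), open-near (53,390), stop-near hidden
c,th=railfit(T);print(T.round(4),c.round(4),th)
for a,b in [(0,1),(1,2),(2,3),(3,0)]: print(np.linalg.norm(T[a]-T[b]).round(4))
S=cast("scene",unz([[757,341],[147,553],[53,390]],[240,130]),.008);print(S.round(4))
def loc(p,c=c,th=th):
    d=p[:,:2]-c; return np.c_[d@[np.cos(th),np.sin(th)], d@[-np.sin(th),np.cos(th)]]
print("scene corners in rail",loc(S).round(4))
# carriers top rear edge z=.042
P=cast("top",unz([[516,182],[508,250],[208,142],[203,205]],[110,140]),.042);print("row",loc(P).round(4))
P=cast("top",unz([[118,106],[107,212]],[110,140]),.044);print("stop",loc(P).round(4))
P=cast("top",unz([[384,380],[440,390]],[110,140]),.056);print("tab",loc(P).round(4), P)
P=cast("top",unz([[613,413]],[110,140]),.05);print("vial",loc(P).round(4),P)
P=cast("top",unz([[213,347]],[110,140]),.035);print("eye",loc(P).round(4),P)
# yaw from LSQ lines
im=cv2.imread("pics/top0.png");hsv=cv2.cvtColor(im,cv2.COLOR_BGR2HSV)
m=((hsv[...,1]<50)&(hsv[...,2]>90)).astype(np.uint8); m[:, :115]=0;
n,l,st,_=cv2.connectedComponentsWithStats(m)
k=l[165,150];print(k)
for i in range(1,n):
    if st[i,4]>1500: print(i,st[i])
np.save("pics/rail.npy",[*c,th])
E
```

```text
[[ 0.6504  0.3133  0.008 ]
 [ 0.5888 -0.0616  0.008 ]
 [ 0.4705 -0.043   0.008 ]
 [ 0.533   0.3323  0.008 ]] [0.5607 0.1353] -0.16352575133536482
0.3799
0.1198
0.3805
0.1189
[[ 0.6563  0.314   0.008 ]
 [ 0.5935 -0.0571  0.008 ]
 [ 0.4746 -0.0368  0.008 ]]
scene corners in rail [[ 0.0652  0.1919]
 [ 0.0637 -0.1845]
 [-0.0569 -0.1838]]
row [[ 0.0189 -0.0649]
 [-0.02   -0.066 ]
 [ 0.0168  0.1101]
 [-0.0189  0.1072]]
stop [[ 0.0296  0.1626]
 [-0.0305  0.1591]]
tab [[-0.1022 -0.01  ]
 [-0.1034 -0.0415]] [[0.45819444 0.14205073 0.056     ]
 [0.45190278 0.11119481 0.056     ]]
vial [[-0.1027 -0.1381]] [[0.43685449 0.01574534 0.05      ]]
eye [[-0.0971  0.0907]] [[0.47963272 0.24051504 0.035     ]]
7
2 [ 150   60  171   34 5081]
3 [ 468  106   44  103 1892]
7 [ 122  152  136   67 4737]
```

```bash
cat >> h.py <<'E'
C=np.array([0.563,0.137]); TH=-0.1635
def r2w(x,y): return C+x*np.array([np.cos(TH),np.sin(TH)])+y*np.array([-np.sin(TH),np.cos(TH)])
def w2r(p):
    d=np.asarray(p)[:2]-C; return np.array([d@[np.cos(TH),np.sin(TH)], d@[-np.sin(TH),np.cos(TH)]])
def go(x,y,z):
    o=get_obs(); Rt=R.from_quat(o["eef_rot"])
    # goal: tool x=-rail x, tool y=rail y, z down
    ex=np.array([np.cos(TH),np.sin(TH),0]);ey=np.array([-np.sin(TH),np.cos(TH),0])
    G=R.from_matrix(np.c_[-ex,ey,[0,0,-1]])
    rv=(Rt.inv()*G).as_rotvec(); d=np.r_[r2w(x,y),z]-o["tcp_pos"]
    print("t",o["clock"],"tcp rail",w2r(o["tcp_pos"]).round(4),o["tcp_pos"].round(4),"F",o["contact_force"].round(2),"grip",o["gripper_width"])
    print("turn/0.12",(rv/.12).round(2),"shift/.04 now",(Rt.inv().apply(d)/.04).round(2),"after turn",(G.inv().apply(d)/.04).round(2))
E
python3 - <<'E'
from h import *
go(0,-0.100,.2)
d=np.load("pics/top0_d.npy")
# heights in top depth around keeper guide
c=calibration("top")
ys,xs=np.mgrid[188:220,185:210]; px=np.c_[xs.ravel(),ys.ravel()].astype(float)
o,r=ray("top",px); P=o+r*d[ys.ravel(),xs.ravel()][:,None]
for p in P[P[:,2]>.03]: print(w2r(p).round(3),p[2].round(3),end="; ")
E
```

```text
t 0.1 tcp rail [-0.351   0.3704] [0.2769 0.5596 0.2387] F [ 1.2  -0.04 -0.21] grip 0.9992119271681926
turn/0.12 [-0.02 -0.01 -2.47] shift/.04 now [-11.83  -8.68   0.98] after turn [ -8.78 -11.76   0.97]
[-0.021 -0.041] 0.038; [-0.021 -0.044] 0.039; [-0.02  -0.047] 0.041; [-0.02 -0.05] 0.045; [-0.019 -0.052] 0.036; [-0.019 -0.055] 0.036; [-0.018 -0.058] 0.038; [-0.018 -0.061] 0.041; [-0.021 -0.058] 0.03; [-0.021 -0.061] 0.039; [-0.032 -0.022] 0.033; [-0.031 -0.025] 0.032; [-0.031 -0.028] 0.031; [-0.036 -0.015] 0.038; [-0.036 -0.018] 0.04; [-0.035 -0.021] 0.037; [-0.035 -0.023] 0.036; [-0.034 -0.025] 0.03; [-0.034 -0.028] 0.031; [-0.033 -0.031] 0.034; [-0.039 -0.013] 0.037; [-0.039 -0.015] 0.036; [-0.038 -0.018] 0.038; [-0.038 -0.022] 0.042; [-0.038 -0.024] 0.037; [-0.037 -0.027] 0.036; [-0.037 -0.03 ] 0.039; [-0.036 -0.032] 0.035; [-0.036 -0.035] 0.037; [-0.036 -0.038] 0.038; [-0.035 -0.041] 0.037; [-0.042 -0.013] 0.038; [-0.042 -0.016] 0.04; [-0.041 -0.019] 0.038; [-0.041 -0.022] 0.043; [-0.041 -0.024] 0.038; [-0.04  -0.027] 0.036; [-0.04 -0.03] 0.039; [-0.039 -0.033] 0.039; [-0.039 
[... 2377 characters left out ...]
2 -0.016] 0.056; [-0.102 -0.019] 0.055; [-0.101 -0.022] 0.055; [-0.101 -0.024] 0.056; [-0.1   -0.027] 0.056; [-0.1  -0.03] 0.054; [-0.1  -0.03] 0.032; [-0.105 -0.014] 0.055; [-0.105 -0.017] 0.056; [-0.104 -0.019] 0.055; [-0.104 -0.022] 0.056; [-0.104 -0.025] 0.058; [-0.103 -0.027] 0.054; [-0.103 -0.03 ] 0.054; [-0.102 -0.033] 0.055; [-0.102 -0.036] 0.056; [-0.102 -0.038] 0.054; [-0.101 -0.042] 0.06; [-0.107 -0.017] 0.053; [-0.107 -0.019] 0.054; [-0.107 -0.023] 0.058; [-0.106 -0.026] 0.058; [-0.106 -0.028] 0.058; [-0.106 -0.031] 0.059; [-0.105 -0.034] 0.064; [-0.105 -0.036] 0.058; [-0.104 -0.039] 0.057; [-0.104 -0.041] 0.053; [-0.108 -0.037] 0.06; [-0.107 -0.039] 0.054; [-0.107 -0.041] 0.042;
```

{"api": "carry_out", "payload": {"moves": "-0.8 -0.7 0 0 0 -0.82; -0.8 -0.8 0 0 0 -0.82; -0.7 -0.9 0 0 0 -0.82; -0.7 -0.9 0 0 0 0; -0.7 -0.9 0 0 0 0", "grip": 1}}

```text
clock: 0.52
tcp_pos: [0.366, 0.3717, 0.2357]
eef_rot: [0.067, 0.998, 0.001, -0.002]
contact_force: [0.3, -0.5, -0.0]
gripper_width: 0.706
```

```bash
python3 -c "
from h import *
go(0,-.1,.2)"
```

```text
t 0.5167 tcp rail [-0.2326  0.1995] [0.366  0.3717 0.2357] F [ 0.32 -0.52 -0.04] grip 0.7059721618572362
turn/0.12 [ 0.01 -0.03  0.24] shift/.04 now [-5.6  -7.65  0.86] after turn [-5.81 -7.49  0.89]
```

{"api": "carry_out", "payload": {"moves": "-0.7 -0.9 0 0 0 0.24; -0.7 -0.9 0 0 0 0; -0.7 -0.9 0 0 0 0; -0.7 -0.9 0 0 0 0; -0.7 -0.9 0 0 0 0"}}

```text
clock: 0.93
tcp_pos: [0.464, 0.1876, 0.2341]
eef_rot: [0.081, 0.997, 0.0, -0.003]
contact_force: [0.1, 0.1, 0.4]
gripper_width: 0.326
```

```bash
python3 -c "
from h import *
go(0,-.1,.15)"
```

```text
t 0.9333 tcp rail [-0.1059  0.0338] [0.464  0.1876 0.2341] F [0.14 0.09 0.43] grip 0.3256289911498579
turn/0.12 [-0.   -0.05  0.  ] shift/.04 now [-2.66 -3.35  2.09] after turn [-2.65 -3.34  2.1 ]
```

{"api": "carry_out", "payload": {"moves": "-0.7 -0.9 0.2 0 -0.05 0; -0.7 -0.9 0.4 0 0 0; -0.7 -0.9 0.5 0 0 0; -0.5 -0.6 0.5 0 0 0; 0 0 0.3 0 0 0"}}

```text
clock: 1.35
tcp_pos: [0.5433, 0.0476, 0.1662]
eef_rot: [0.085, 0.996, -0.001, 0.007]
contact_force: [0.8, 0.9, 0.4]
gripper_width: 0.026
```

```bash
python3 -c "
from h import *
go(0,-.1,.09)"
```

```text
t 1.35 tcp rail [-0.0049 -0.0914] [0.5433 0.0476 0.1662] F [0.81 0.92 0.43] grip 0.026145258552322432
turn/0.12 [-0.    0.12 -0.06] shift/.04 now [-0.1  -0.21  1.91] after turn [-0.12 -0.21  1.91]
```

{"api": "carry_out", "payload": {"moves": "-0.12 -0.2 0.5 0 0.12 -0.06; 0 0 0.5 0 0 0; 0 0 0.5 0 0 0; 0 0 0.4 0 0 0; 0 0 0 0 0 0"}}

```text
clock: 1.77
tcp_pos: [0.5471, 0.0336, 0.0832]
eef_rot: [0.085, 0.996, -0.0, -0.003]
contact_force: [-1.4, -0.8, -0.4]
gripper_width: 0.006
```

```bash
python3 - <<'E'
from h import *
go(0,-.1,.036)
a,_=get_image("top"); cv2.imwrite("pics/top1z.png",cv2.resize(a[140:260,110:270],None,fx=5,fy=5,interpolation=cv2.INTER_CUBIC))
a,_=get_image("scene"); cv2.imwrite("pics/scene1z.png",cv2.resize(a[130:250,240:400],None,fx=5,fy=5,interpolation=cv2.INTER_CUBIC))
E
```

```text
t 1.7667 tcp rail [ 0.0012 -0.1046] [0.5471 0.0336 0.0832] F [-1.41 -0.79 -0.4 ] grip 0.005958360237656173
turn/0.12 [-0.   -0.05 -0.06] shift/.04 now [0.02 0.12 1.18] after turn [0.03 0.12 1.18]
```

View pics/scene1z.png

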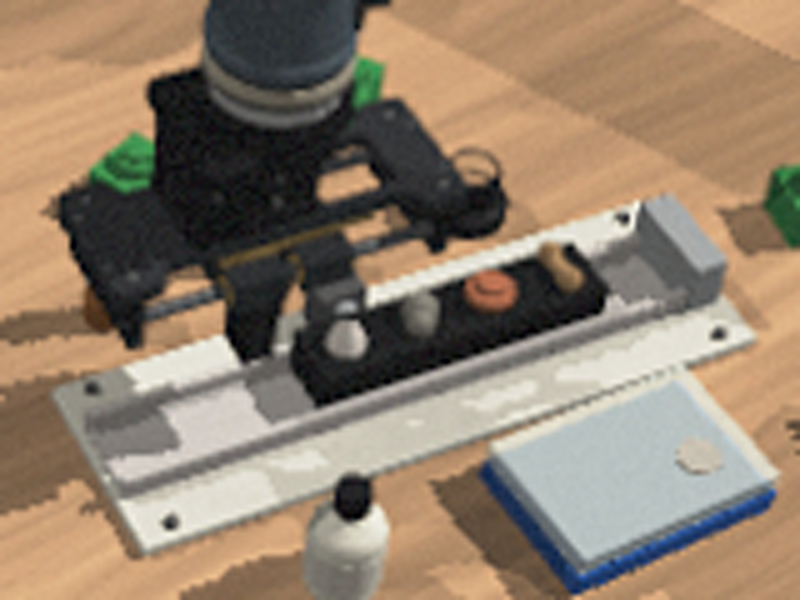

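View pics/top1z.png

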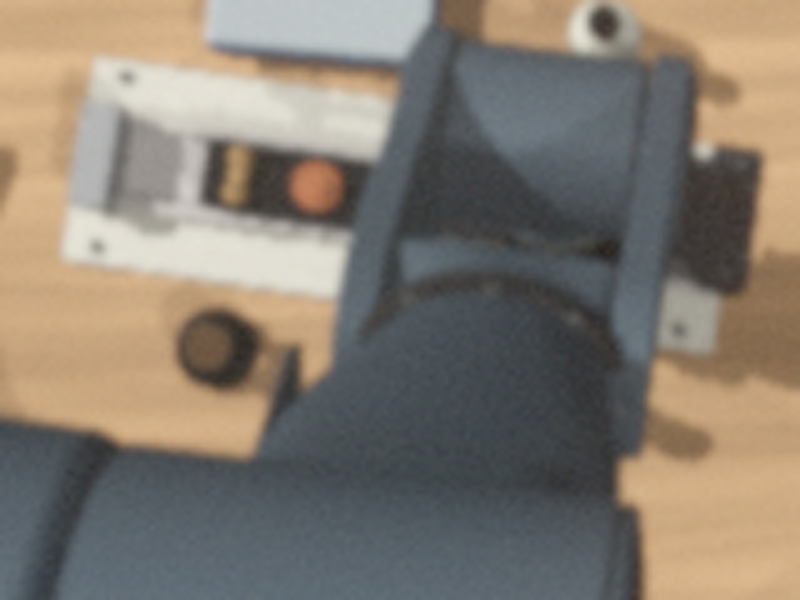

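The scene view shows the closed fingertips above the channel behind the row, at about (255,355) in the zoom. The top view is blocked by the arm. I'll compare the projected fingertips with the kinematics.

```bash
python3 - <<'E'
from h import *
o=get_obs();Rt=R.from_quat(o["eef_rot"]);c=calibration("scene");T=np.linalg.inv(c["T"])
for l in [(-.0095,-.015,.017),(-.0095,.015,.017),(.0095,-.015,.017),(.0095,.015,.017)]:
    p=o["tcp_pos"]+Rt.apply(l); q=T[:3,:3]@p+T[:3,3]; q=q*[1,-1,-1]
    u=cv2.projectPoints(q.reshape(1,3),np.zeros(3),np.zeros(3),c["K"],c["D"])[0].ravel()
    print(l,((u-[240,130]+.5)*5-.5).round(0))
a=cv2.imread("pics/scene1z.png")[200:420,180:400]; cv2.imwrite("pics/scene1zz.png",cv2.convertScaleAbs(cv2.resize(a,None,fx=2.7,fy=2.7),alpha=2,beta=20))
E
```

```text
(-0.0095, -0.015, 0.017) [229. 368.]
(-0.0095, 0.015, 0.017) [281. 351.]
(0.0095, -0.015, 0.017) [213. 343.]
(0.0095, 0.015, 0.017) [265. 327.]
```

View pics/scene1zz.png

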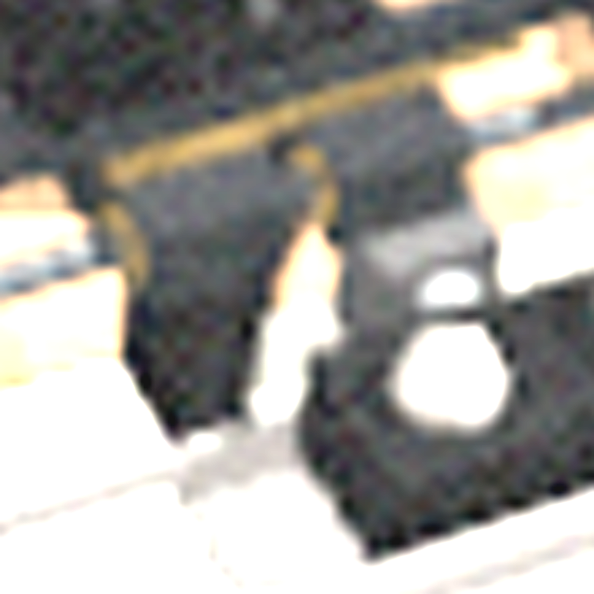

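{"api": "carry_out", "payload": {"moves": "0 0.1 0.4 0 -0.05 -0.06; 0 0 0.4 0 0 0; 0 0 0.3 0 0 0; 0 0 0.1 0 0 0; 0 0 0 0 0 0"}}

```text
clock: 2.28
tcp_pos: [0.5551, 0.038, 0.043]
eef_rot: [0.08, 0.997, -0.001, 0.009]
contact_force: [-0.6, 1.1, -0.6]
gripper_width: 0.007
```

```bash
python3 - <<'E'
from h import *
go(0,-.09,.035)
a,_=get_image("scene"); cv2.imwrite("pics/scene2z.png",cv2.resize(a[160:240,270:350],None,fx=7,fy=7,interpolation=cv2.INTER_CUBIC))
E
```

```text
t 2.2833 tcp rail [ 0.0083 -0.0989] [0.5551 0.038  0.043 ] F [-0.59  1.09 -0.56] grip 0.0072688716192787235
turn/0.12 [0.   0.16 0.02] shift/.04 now [0.21 0.22 0.2 ] after turn [0.21 0.22 0.2 ]
```

View pics/scene2z.png

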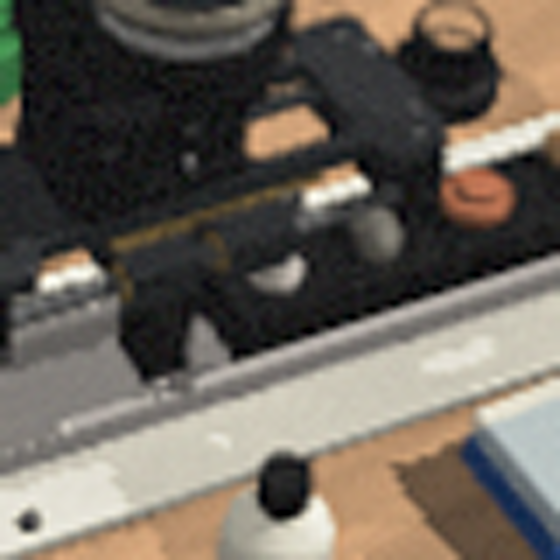

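The fingers are down behind the row at about (160,365), a little toward the far wall. I'll correct the lateral offset before pushing.

{"api": "carry_out", "payload": {"moves": "0.2 0 0 0 0 0; 0 0 0 0 0 0; 0 0 0 0 0 0; 0 0 0 0 0 0; 0 0 0 0 0 0"}}

```text
clock: 2.75
tcp_pos: [0.5486, 0.0395, 0.0475]
eef_rot: [0.08, 0.997, -0.001, 0.013]
contact_force: [1.1, 0.2, -0.0]
gripper_width: 0.009
```

```bash
python3 -c "
from h import *
go(0.001,-.09,.035)"
```

```text
t 2.75 tcp rail [ 0.0017 -0.0985] [0.5486 0.0395 0.0475] F [ 1.07  0.15 -0.05] grip 0.008532901082065229
turn/0.12 [0.   0.22 0.02] shift/.04 now [0.03 0.21 0.31] after turn [0.02 0.21 0.31]
```

{"api": "carry_out", "payload": {"moves": "0 0 0.15 0 0.22 0; 0 0 0.15 0 0 0; 0 0 0 0 0 0; 0 0 0 0 0 0; 0 0 0 0 0 0"}}

```text
clock: 3.17
tcp_pos: [0.5493, 0.0393, 0.0359]
eef_rot: [0.08, 0.997, 0.0, 0.001]
contact_force: [-0.7, -0.8, 0.1]
gripper_width: 0.002
```

```bash
python3 -c "
from h import *
go(0.001,-.09,.035)"
```

```text
t 3.1667 tcp rail [ 0.0024 -0.0986] [0.5493 0.0393 0.0359] F [-0.68 -0.84  0.1 ] grip 0.0018952006682262876
turn/0.12 [0.   0.02 0.02] shift/.04 now [0.04 0.21 0.02] after turn [0.04 0.21 0.02]
```

{"api": "carry_out", "payload": {"moves": "0 0.1 0.02 0 0.02 0.02; 0 0.1 0 0 0 0; 0 0.1 0 0 0 0; 0 0.05 0 0 0 0; 0 0 0 0 0 0"}}

```text
clock: 3.58
tcp_pos: [0.5515, 0.0548, 0.0353]
eef_rot: [0.082, 0.997, 0.0, -0.0]
contact_force: [-0.0, -0.3, -0.4]
gripper_width: 0.004
```

```bash
python3 -c "
from h import *
go(0.001,-.03,.035)"
```

```text
t 3.5833 tcp rail [ 0.002 -0.083] [0.5515 0.0548 0.0353] F [-0.01 -0.31 -0.42] grip 0.004123579780119507
turn/0.12 [ 0. -0.  0.] shift/.04 now [0.03 1.32 0.01] after turn [0.03 1.32 0.01]
```

{"api": "carry_out", "payload": {"moves": "0 0.05 0 0 0 0; 0 0.05 0 0 0 0; 0 0.05 0 0 0 0; 0 0.05 0 0 0 0; 0 0.05 0 0 0 0"}}

```text
clock: 4.0
tcp_pos: [0.5532, 0.0652, 0.0355]
eef_rot: [0.081, 0.997, -0.0, -0.0]
contact_force: [0.3, -2.5, -0.5]
gripper_width: 0.007
```

```bash
python3 -c "
from h import *
go(0.001,-.03,.035)"
```

```text
t 4.0 tcp rail [ 0.002  -0.0724] [0.5532 0.0652 0.0355] F [ 0.29 -2.47 -0.47] grip 0.007025591322032769
turn/0.12 [-0.   -0.    0.01] shift/.04 now [0.02 1.06 0.01] after turn [0.02 1.06 0.01]
```

{"api": "carry_out", "payload": {"moves": "0 0.06 0 0 0 0; 0 0.06 0 0 0 0; 0 0.06 0 0 0 0; 0 0.06 0 0 0 0; 0 0.06 0 0 0 0"}}

```text
clock: 4.42
tcp_pos: [0.5552, 0.0767, 0.0355]
eef_rot: [0.081, 0.997, -0.001, -0.0]
contact_force: [-1.0, -2.6, 1.0]
gripper_width: 0.005
```

```bash
python3 - <<'E'
from h import *
go(0.001,-.03,.035)
a,_=get_image("scene"); cv2.imwrite("pics/scene3z.png",cv2.resize(a[160:240,290:390],None,fx=7,fy=7,interpolation=cv2.INTER_CUBIC))
E
```

```text
t 4.4167 tcp rail [ 0.0021 -0.0608] [0.5552 0.0767 0.0355] F [-1.03 -2.65  0.99] grip 0.005225183672420148
turn/0.12 [-0.02 -0.    0.01] shift/.04 now [0.03 0.77 0.01] after turn [0.03 0.77 0.01]
```

View pics/scene3z.png

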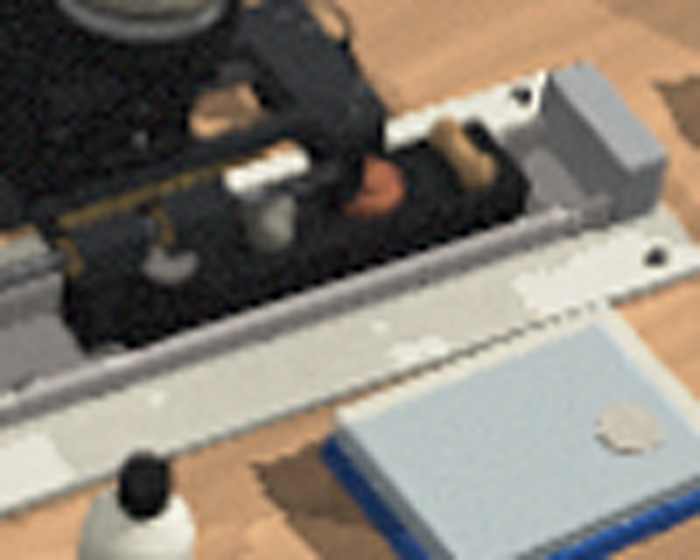

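The picture shows the row moving together, with a gap of about 25 to 30 mm to the stop (from (525,185) to (560,170)). The force is steady at about 2.6 N. I'll continue.

{"api": "carry_out", "payload": {"moves": "0 0.06 0 -0.02 0 0; 0 0.06 0 0 0 0; 0 0.06 0 0 0 0; 0 0.06 0 0 0 0; 0 0.06 0 0 0 0"}}

```text
clock: 4.88
tcp_pos: [0.5571, 0.0898, 0.0354]
eef_rot: [0.081, 0.997, 0.0, -0.0]
contact_force: [-0.4, -2.5, 0.1]
gripper_width: 0.008
```

{"api": "carry_out", "payload": {"moves": "0 0.05 0 0 0 0; 0 0.05 0 0 0 0; 0 0.05 0 0 0 0; 0 0.05 0 0 0 0; 0 0 0 0 0 0"}}

```text
clock: 5.3
tcp_pos: [0.5585, 0.0992, 0.0354]
eef_rot: [0.081, 0.997, 0.0, -0.0]
contact_force: [-1.6, -2.6, 0.7]
gripper_width: 0.004
```

```bash
python3 - <<'E'
from h import *
go(0.001,-.03,.035)
a,_=get_image("scene"); cv2.imwrite("pics/scene4z.png",cv2.resize(a[160:240,290:390],None,fx=7,fy=7,interpolation=cv2.INTER_CUBIC))
E
```

```text
t 5.3 tcp rail [ 0.0017 -0.038 ] [0.5585 0.0992 0.0354] F [-1.6  -2.6   0.73] grip 0.0039182242238128846
turn/0.12 [ 0.   -0.01  0.02] shift/.04 now [0.02 0.2  0.01] after turn [0.02 0.2  0.01]
```

View pics/scene4z.png

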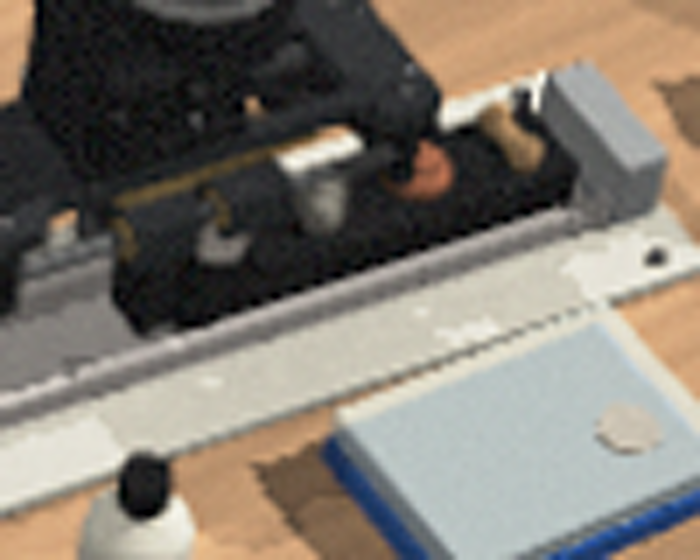

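Only a small gap of about 3 to 6 mm is left at (578,180). I'll go slower now.

{"api": "carry_out", "payload": {"moves": "0 0.03 0 0 0 0; 0 0.03 0 0 0 0; 0 0.03 0 0 0 0; 0 0.03 0 0 0 0; 0 0 0 0 0 0"}}

```text
clock: 5.77
tcp_pos: [0.5592, 0.104, 0.0354]
eef_rot: [0.081, 0.997, 0.0, -0.001]
contact_force: [0.6, -2.5, 1.0]
gripper_width: 0.005
```

```bash
python3 - <<'E'
from h import *
go(0.001,-.03,.035)
E
```

```text
t 5.7667 tcp rail [ 0.0016 -0.0331] [0.5592 0.104  0.0354] F [ 0.63 -2.55  1.04] grip 0.0054772198139701545
turn/0.12 [ 0.   -0.01  0.01] shift/.04 now [0.02 0.08 0.01] after turn [0.02 0.08 0.01]
```

{"api": "carry_out", "payload": {"moves": "0 0.02 0 0 0 0; 0 0.02 0 0 0 0; 0 0.02 0 0 0 0; 0 0.02 0 0 0 0; 0 0 0 0 0 0"}}

```text
clock: 6.18
tcp_pos: [0.5597, 0.1073, 0.0354]
eef_rot: [0.081, 0.997, 0.0, -0.001]
contact_force: [0.7, -2.3, 0.5]
gripper_width: 0.002
```

```bash
python3 - <<'E'
from h import *
go(0.001,-.03,.035)
E
```

```text
t 6.1833 tcp rail [ 0.0016 -0.0298] [0.5597 0.1073 0.0354] F [ 0.68 -2.29  0.54] grip 0.0022961626356010458
turn/0.12 [-0.   -0.01  0.01] shift/.04 now [ 0.02 -0.01  0.01] after turn [ 0.02 -0.01  0.01]
```

{"api": "carry_out", "payload": {"moves": "0 0.02 0 0 0 0; 0 0.02 0 0 0 0; 0 0.02 0 0 0 0; 0 0.02 0 0 0 0; 0 0 0 0 0 0"}}

```text
clock: 6.6
tcp_pos: [0.5602, 0.1108, 0.0354]
eef_rot: [0.081, 0.997, -0.0, -0.001]
contact_force: [-0.2, -3.2, 0.7]
gripper_width: 0.002
```

```bash
python3 - <<'E'
from h import *
go(0.001,-.03,.035)
a,_=get_image("scene"); cv2.imwrite("pics/scene5z.png",cv2.resize(a[160:240,290:390],None,fx=7,fy=7,interpolation=cv2.INTER_CUBIC))
E
```

```text
t 6.6 tcp rail [ 0.0015 -0.0263] [0.5602 0.1108 0.0354] F [-0.15 -3.16  0.68] grip 0.002005206295582039
turn/0.12 [-0.   -0.01  0.01] shift/.04 now [ 0.01 -0.09  0.01] after turn [ 0.01 -0.09  0.01]
```

View pics/scene5z.png

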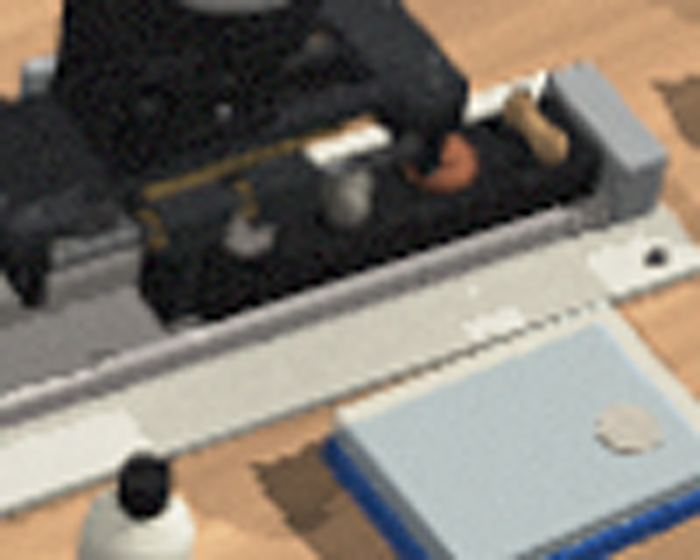

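The lead carrier looks nearly touching the stop at (598,170). I'll push on gently until the force rises.

{"api": "carry_out", "payload": {"moves": "0 0.02 0 0 0 0; 0 0.02 0 0 0 0; 0 0.02 0 0 0 0; 0 0 0 0 0 0; 0 0 0 0 0 0"}}

```text
clock: 7.07
tcp_pos: [0.5606, 0.1127, 0.0354]
eef_rot: [0.081, 0.997, -0.001, -0.001]
contact_force: [-1.2, -3.7, -0.1]
gripper_width: 0.006
```

```bash
python3 - <<'E'
from h import *
go(0.001,-.03,.035)
E
```

```text
t 7.0667 tcp rail [ 0.0015 -0.0244] [0.5606 0.1127 0.0354] F [-1.21 -3.71 -0.12] grip 0.005866304366399742
turn/0.12 [-0.01 -0.02  0.02] shift/.04 now [ 0.01 -0.14  0.01] after turn [ 0.01 -0.14  0.01]
```

{"api": "carry_out", "payload": {"moves": "0 0.03 0 0 0 0; 0 0.03 0 0 0 0; 0 0.03 0 0 0 0; 0 0.03 0 0 0 0; 0 0.03 0 0 0 0"}}

```text
clock: 7.48
tcp_pos: [0.5606, 0.1128, 0.0355]
eef_rot: [0.078, 0.997, -0.005, -0.002]
contact_force: [-0.8, -8.8, 1.3]
gripper_width: 0.005
```

```bash
python3 - <<'E'
from h import *
go(0.001,-.03,.035)
a,_=get_image("scene"); cv2.imwrite("pics/scene6z.png",cv2.resize(a[160:240,290:390],None,fx=7,fy=7,interpolation=cv2.INTER_CUBIC))
E
```

```text
t 7.4833 tcp rail [ 0.0015 -0.0242] [0.5606 0.1128 0.0355] F [-0.78 -8.79  1.31] grip 0.005321088374506443
turn/0.12 [-0.09 -0.03  0.06] shift/.04 now [ 0.01 -0.14  0.01] after turn [ 0.01 -0.14  0.01]
```

View pics/scene6z.png

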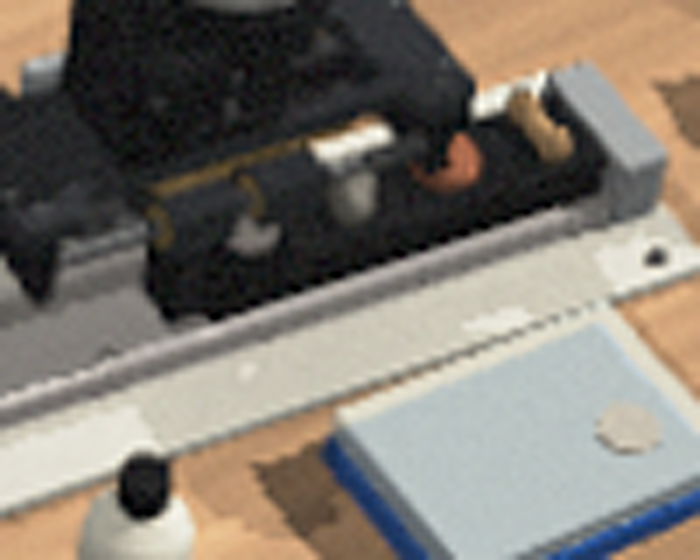

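The row has stalled at 8.8 N with no further motion, and the lead carrier is flush with the stop at (603,170), so it is home. I'll back off along the rail and then lift.

{"api": "carry_out", "payload": {"moves": "0 -0.1 0 -0.08 -0.03 0.05; 0 -0.3 0 0 0 0; 0 -0.5 0 0 0 0; 0 -0.3 0 0 0 0; 0 0 -0.2 0 0 0"}}

```text
clock: 7.95
tcp_pos: [0.552, 0.0651, 0.0426]
eef_rot: [0.082, 0.997, 0.002, -0.0]
contact_force: [-0.5, 0.5, 0.1]
gripper_width: -0.001
```

```bash
python3 - <<'E'
from h import *
go(-0.15,-.024,.11)
E
```

```text
t 7.95 tcp rail [ 0.0008 -0.0728] [0.552  0.0651 0.0426] F [-0.5   0.5   0.08] grip -0.001232193758334383
turn/0.12 [ 0.03 -0.01 -0.  ] shift/.04 now [ 3.77  1.22 -1.68] after turn [ 3.77  1.22 -1.68]
```

{"api": "carry_out", "payload": {"moves": "0 0 -0.6 0 0 0; 0 0 -0.8 0 0 0; 0.3 0.1 -0.6 0 0 0; 0.8 0.3 -0.2 0 0 0; 0.8 0.3 0 0 0 0"}}

```text
clock: 8.37
tcp_pos: [0.4896, 0.1026, 0.1372]
eef_rot: [0.088, 0.996, 0.004, 0.006]
contact_force: [0.6, 0.4, -0.7]
gripper_width: 0.003
```

{"api": "carry_out", "payload": {"moves": "0.8 0.3 0 0 0 0; 0.8 0.2 0 0 0 0; 0.4 0 0 0 0 0; 0 0 0 0 0 0; 0 0 0 0 0 0"}}

```text
clock: 8.78
tcp_pos: [0.4057, 0.1416, 0.1411]
eef_rot: [0.088, 0.996, 0.006, 0.008]
contact_force: [0.9, -0.7, -0.2]
gripper_width: 0.008
```

```bash
python3 - <<'E'
from h import *
go(-0.15,-.026,.11)
a,_=get_image("scene"); cv2.imwrite("pics/scene7z.png",cv2.resize(a[130:250,240:400],None,fx=5,fy=5,interpolation=cv2.INTER_CUBIC))
a,_=get_image("top"); cv2.imwrite("pics/top7z.png",cv2.resize(a[140:260,110:270],None,fx=5,fy=5,interpolation=cv2.INTER_CUBIC))
E
```

```text
t 8.7833 tcp rail [-0.156 -0.021] [0.4057 0.1416 0.1411] F [ 0.85 -0.71 -0.22] grip 0.00784533385414881
turn/0.12 [ 0.11  0.12 -0.1 ] shift/.04 now [-0.14 -0.13  0.78] after turn [-0.15 -0.12  0.78]
```

View pics/scene7z.png

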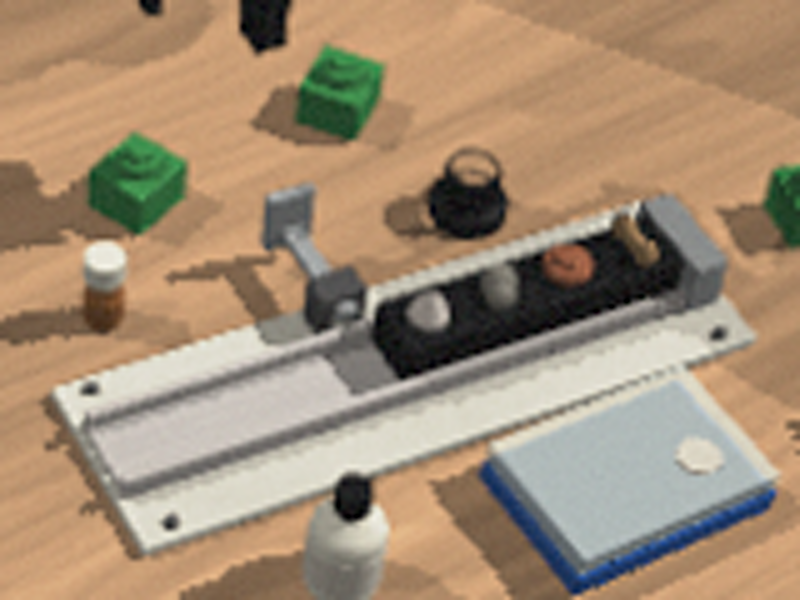

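View pics/top7z.png

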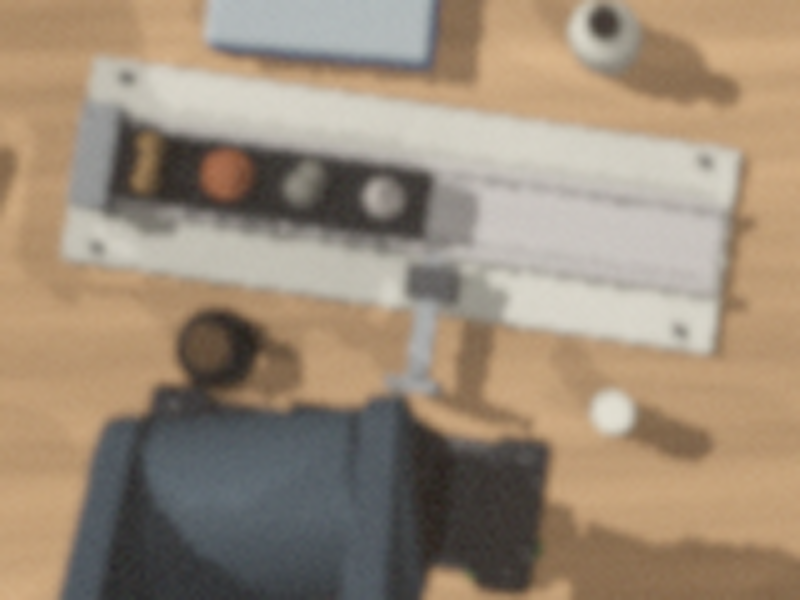

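The row is home and touching the stop: rear edge at about (425,205), front at (118,155) in the top zoom. The tab is at (412,385) and nothing else has moved. Next I'll check the numbers and descend behind the tab, staying clear of the green block.

```bash
python3 - <<'E'
from h import *
f=lambda P:np.array([w2r(p) for p in P]).round(4)
print("rear",f(cast("top",unz([[433,172],[420,240]],[110,140]),.042)))
print("tab",f(cast("top",unz([[386,380],[440,390]],[110,140]),.056)))
print("tab scene outer top corners",f(cast("scene",unz([[263,192],[311,185]],[240,130]),.056)))
print("green",f(cast("top",unz([[450,520],[517,492],[540,550],[478,577]],[110,140]),.03)))
print("greenscene",f(cast("scene",unz([[300,90],[350,105],[385,70],[335,48]],[240,130]),.03)), f(cast("scene",unz([[90,180],[140,200],[186,160],[137,133]],[240,130]),.03)))
go(-.14,-.026,.036)
E
```

```text
rear [[ 0.0159 -0.0197]
 [-0.0233 -0.0183]]
tab [[-0.1041 -0.0132]
 [-0.1054 -0.0435]]
tab scene outer top corners [[-0.1086 -0.037 ]
 [-0.1032 -0.0097]]
green [[-0.177  -0.0572]
 [-0.1563 -0.0923]
 [-0.1867 -0.1099]
 [-0.2064 -0.0775]]
greenscene [[-0.2019  0.0377]
 [-0.1784  0.0589]
 [-0.1981  0.0938]
 [-0.2279  0.0755]] [[-0.1799 -0.1098]
 [-0.1537 -0.0905]
 [-0.1735 -0.0518]
 [-0.2055 -0.0681]]
t 8.8833 tcp rail [-0.1546 -0.0213] [0.407  0.1411 0.1408] F [ 0.63 -0.54 -0.61] grip 0.006881257686773614
turn/0.12 [ 0.11  0.12 -0.11] shift/.04 now [-0.33 -0.15  2.62] after turn [-0.37 -0.12  2.62]
```

{"api": "carry_out", "payload": {"moves": "-0.3 -0.12 0.3 0.11 0.12 -0.1; 0 0 0.6 0 0 0; 0 0 0.6 0 0 0; 0 0 0.3 0 0 0; 0 0 0 0 0 0"}}

```text
clock: 9.3
tcp_pos: [0.4337, 0.1323, 0.0677]
eef_rot: [0.085, 0.996, 0.001, 0.01]
contact_force: [0.3, -0.4, -0.3]
gripper_width: 0.005
```

```bash
python3 - <<'E'
from h import *
go(-.138,-.026,.037)
E
```

```text
t 9.3 tcp rail [-0.1268 -0.0257] [0.4337 0.1323 0.0677] F [ 0.29 -0.43 -0.35] grip 0.005290473167665244
turn/0.12 [ 0.03  0.16 -0.05] shift/.04 now [ 0.29 -0.01  0.76] after turn [ 0.28 -0.01  0.77]
```

{"api": "carry_out", "payload": {"moves": "0.35 0 0 0 0 0; 0.05 0 0.3 0.03 0.16 -0.05; 0 0 0.3 0 0 0; 0 0 0.1 0 0 0; 0 0 0 0 0 0"}}

```text
clock: 9.72
tcp_pos: [0.4281, 0.1331, 0.0385]
eef_rot: [0.084, 0.996, 0.001, 0.005]
contact_force: [0.6, 0.1, 0.3]
gripper_width: 0.007
```

```bash
python3 - <<'E'
from h import *
go(-.138,-.026,.037)
a,_=get_image("scene"); cv2.imwrite("pics/scene8z.png",cv2.resize(a[130:250,240:400],None,fx=5,fy=5,interpolation=cv2.INTER_CUBIC))
E
```

```text
t 9.7167 tcp rail [-0.1325 -0.0258] [0.4281 0.1331 0.0385] F [0.57 0.14 0.25] grip 0.006881230946931968
turn/0.12 [ 0.02  0.08 -0.05] shift/.04 now [ 0.14 -0.01  0.04] after turn [ 0.14 -0.    0.04]
```

View pics/scene8z.png

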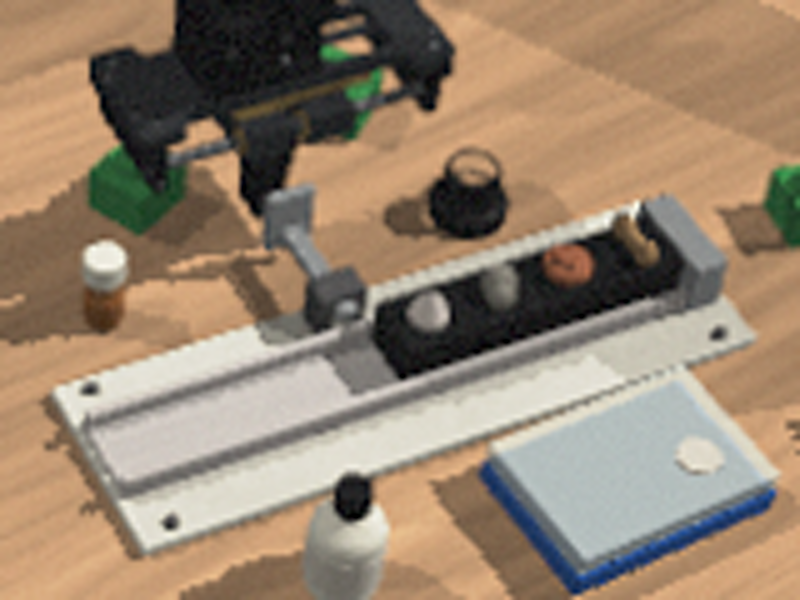

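The fingers are behind the tab: tip at (260,205), tab at (290,215). I'll push along rail +x.

{"api": "carry_out", "payload": {"moves": "-0.1 0 0 0.02 0.08 -0.05; -0.1 0 0 0 0 0; -0.1 0 0 0 0 0; -0.1 0 0 0 0 0; -0.1 0 0 0 0 0"}}

```text
clock: 10.18
tcp_pos: [0.4498, 0.1295, 0.041]
eef_rot: [0.082, 0.997, -0.0, -0.0]
contact_force: [-1.0, -0.1, -1.1]
gripper_width: 0.007
```

```bash
python3 - <<'E'
from h import *
go(-.0715,-.026,.037)
E
```

```text
t 10.1833 tcp rail [-0.1104 -0.0259] [0.4498 0.1295 0.041 ] F [-0.95 -0.1  -1.12] grip 0.007230051981544588
turn/0.12 [-0. -0.  0.] shift/.04 now [-0.97 -0.    0.1 ] after turn [-0.97 -0.    0.1 ]
```

{"api": "carry_out", "payload": {"moves": "-0.1 0 0.03 0 0 0; -0.1 0 0.03 0 0 0; -0.1 0 0.02 0 0 0; -0.1 0 0.02 0 0 0; -0.1 0 0.02 0 0 0"}}

```text
clock: 10.6
tcp_pos: [0.4702, 0.126, 0.0365]
eef_rot: [0.081, 0.997, -0.0, -0.001]
contact_force: [-1.4, -0.4, 0.6]
gripper_width: 0.005
```

```bash
python3 - <<'E'
from h import *
go(-.0715,-.026,.037)
a,_=get_image("scene"); cv2.imwrite("pics/scene9z.png",cv2.resize(a[130:250,240:400],None,fx=5,fy=5,interpolation=cv2.INTER_CUBIC))
E
```

```text
t 10.6 tcp rail [-0.0898 -0.026 ] [0.4702 0.126  0.0365] F [-1.41 -0.45  0.56] grip 0.004662593006177182
turn/0.12 [-0.   -0.02  0.  ] shift/.04 now [-0.46 -0.   -0.01] after turn [-0.46  0.   -0.01]
```

View pics/scene9z.png

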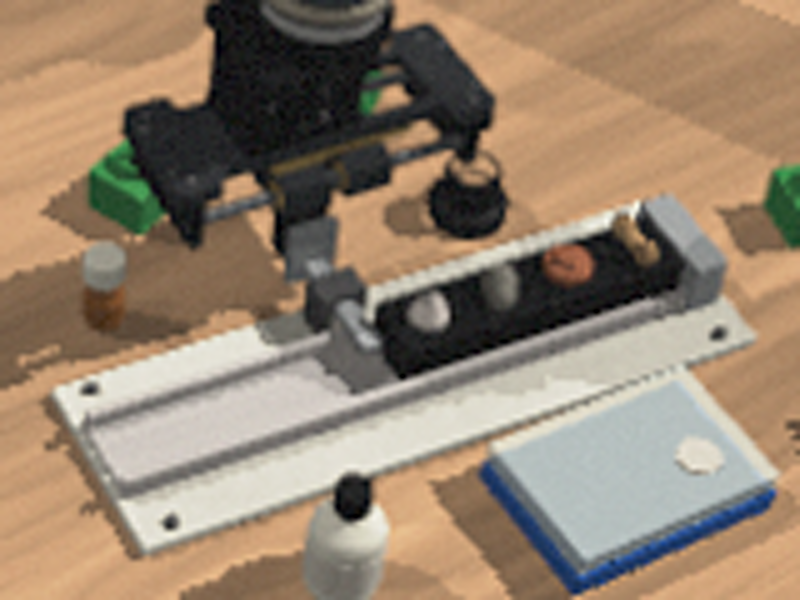

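The keeper bar is entering the channel at (365,335), clear behind the row. I'll continue.

{"api": "carry_out", "payload": {"moves": "-0.08 0 0 0 0 0; -0.08 0 0 0 0 0; -0.08 0 0 0 0 0; -0.08 0 0 0 0 0; 0 0 0 0 0 0"}}

```text
clock: 11.07
tcp_pos: [0.4857, 0.1234, 0.0361]
eef_rot: [0.082, 0.997, -0.0, -0.001]
contact_force: [-0.8, -0.6, -0.2]
gripper_width: 0.005
```

{"api": "carry_out", "payload": {"moves": "-0.04 0 0 0 0 0; -0.04 0 0 0 0 0; -0.04 0 0 0 0 0; -0.04 0 0 0 0 0; -0.04 0 0 0 0 0"}}

```text
clock: 11.48
tcp_pos: [0.4861, 0.123, 0.0357]
eef_rot: [0.082, 0.997, -0.0, -0.009]
contact_force: [-4.4, 1.4, 3.3]
gripper_width: 0.003
```

```bash
python3 - <<'E'
from h import *
go(-.0715,-.026,.037)
E
```

```text
t 11.4833 tcp rail [-0.0736 -0.0263] [0.4861 0.123  0.0357] F [-4.39  1.43  3.32] grip 0.0033049525625695924
turn/0.12 [-0.02 -0.15  0.  ] shift/.04 now [-0.05  0.01 -0.03] after turn [-0.05  0.01 -0.03]
```

It has stalled about where the limit is expected. I'll press a little harder to confirm it is the limit.

{"api": "carry_out", "payload": {"moves": "-0.08 0 0 0 -0.1 0; -0.08 0 0 0 0 0; -0.1 0 0 0 0 0; -0.1 0 0 0 0 0; -0.1 0 0 0 0 0"}}

```text
clock: 11.9
tcp_pos: [0.4855, 0.1226, 0.0349]
eef_rot: [0.081, 0.996, -0.002, -0.022]
contact_force: [-7.6, 3.5, 6.1]
gripper_width: 0.007
```

```bash
python3 - <<'E'
from h import *
go(-.0715,-.026,.037)
a,_=get_image("scene"); cv2.imwrite("pics/scene10z.png",cv2.resize(a[130:250,240:400],None,fx=5,fy=5,interpolation=cv2.INTER_CUBIC))
E
```

```text
t 11.9 tcp rail [-0.0741 -0.0268] [0.4855 0.1226 0.0349] F [-7.58  3.52  6.1 ] grip 0.0066428760282815115
turn/0.12 [-0.06 -0.37  0.  ] shift/.04 now [-0.06  0.02 -0.05] after turn [-0.07  0.02 -0.05]
```

View pics/scene10z.png

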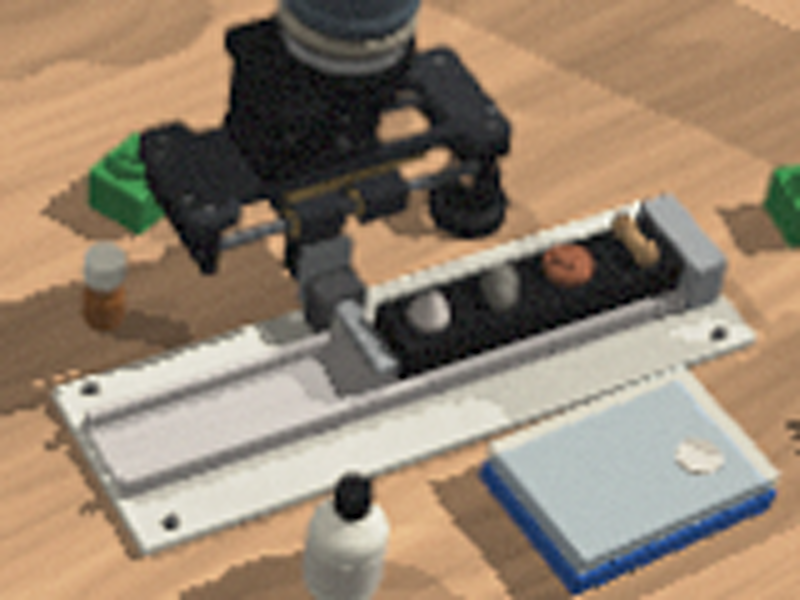

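The keeper has stalled against about 8 N with no motion, and the bar crosses the channel to (395,370). I'll back off, lift and check.

{"api": "carry_out", "payload": {"moves": "0.1 0 0 -0.06 -0.2 0; 0.3 0 0 0 -0.15 0; 0.5 0 0 0 0 0; 0.3 0 -0.2 0 0 0; 0 0 -0.5 0 0 0"}}

```text
clock: 12.37
tcp_pos: [0.4412, 0.1301, 0.0619]
eef_rot: [0.081, 0.997, 0.001, 0.004]
contact_force: [0.2, 0.1, -0.3]
gripper_width: 0.002
```

{"api": "carry_out", "payload": {"moves": "0 0 -0.7 0 0 0; 0 0 -0.7 0 0 0; 0.5 0 -0.5 0 0 0; 0.3 0 -0.2 0 0 0; 0 0 0 0 0 0"}}

```text
clock: 12.78
tcp_pos: [0.4159, 0.1354, 0.1544]
eef_rot: [0.081, 0.997, 0.001, 0.015]
contact_force: [0.3, 0.6, -0.2]
gripper_width: 0.002
```

```bash
python3 - <<'E'
from h import *
go(-.14,-.026,.15)
a,_=get_image("scene"); cv2.imwrite("pics/scene11z.png",cv2.resize(a[130:250,240:400],None,fx=5,fy=5,interpolation=cv2.INTER_CUBIC))
a,_=get_image("top"); cv2.imwrite("pics/top11z.png",cv2.resize(a[140:260,110:270],None,fx=5,fy=5,interpolation=cv2.INTER_CUBIC))
E
```

```text
t 12.7833 tcp rail [-0.1449 -0.0255] [0.4159 0.1354 0.1544] F [ 0.33  0.64 -0.19] grip 0.0023530275693970115
turn/0.12 [0.04 0.24 0.02] shift/.04 now [-0.12 -0.01  0.11] after turn [-0.12 -0.01  0.11]
```

View pics/scene11z.png

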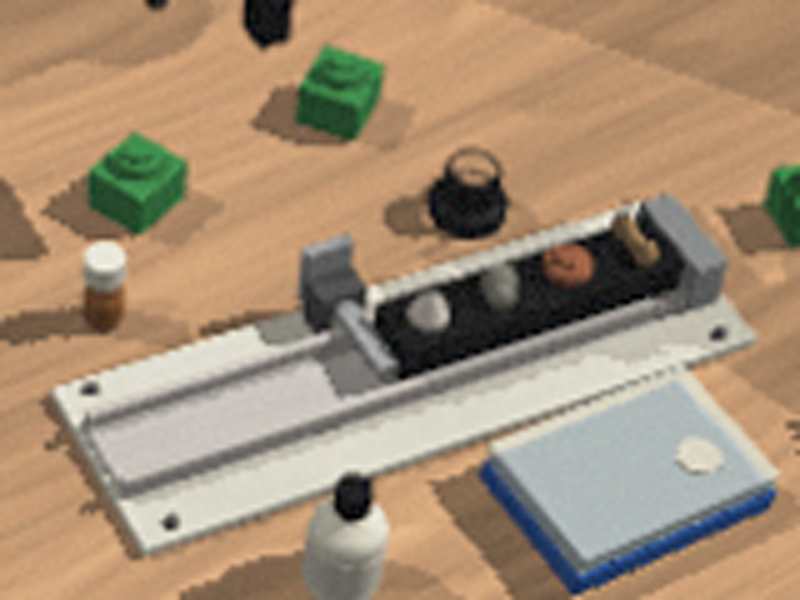

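View pics/top11z.png

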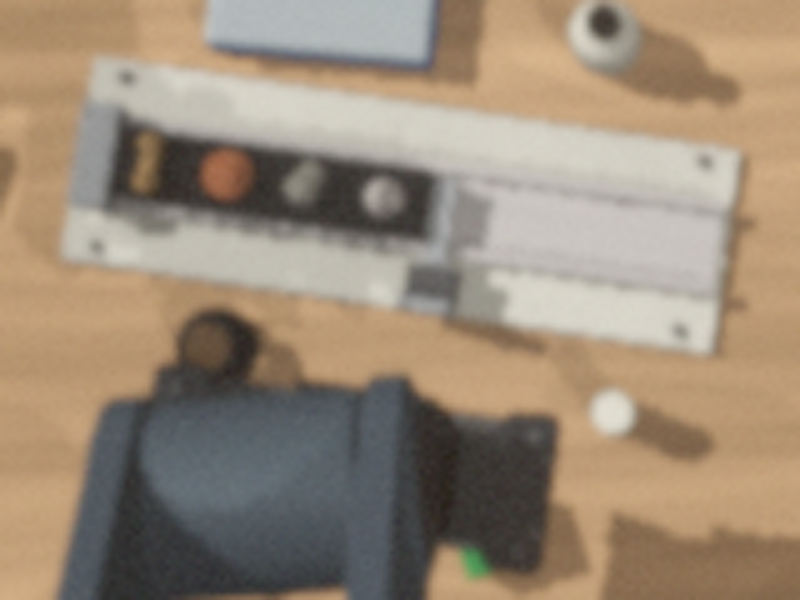

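The keeper bar spans the channel in both views: (445,220) in the top view, (365,340) in the scene view. The row is flush with the stop and the bystanders look unmoved. One last check on keeper travel and displaced pixels.

```bash
python3 - <<'E'
from h import *
f=lambda P:np.array([w2r(p) for p in P]).round(4)
print("tab before",f(cast("scene",unz([[263,192],[311,185]],[240,130]),.056)))
print("tab after",f(cast("scene",unz([[302,245],[350,237]],[240,130]),.056)))
print("bar tip",f(cast("scene",unz([[378,376],[397,368]],[240,130]),.032)), f(cast("top",unz([[434,176],[456,180]],[110,140]),.032)))
a=cv2.imread("pics/scene0.png");b,_=get_image("scene")
d=(cv2.absdiff(cv2.GaussianBlur(a,(5,5),0),cv2.GaussianBlur(b,(5,5),0)).max(2)>30).astype(np.uint8)
n,l,st,_=cv2.connectedComponentsWithStats(d)
for s in st[1:]:
    if s[4]>15: print(s)
E
```

```text
tab before [[-0.1086 -0.037 ]
 [-0.1032 -0.0097]]
tab after [[-0.0631 -0.0365]
 [-0.0583 -0.0093]]
bar tip [[ 0.0197 -0.032 ]
 [ 0.0187 -0.0198]] [[ 0.0147 -0.0194]
 [ 0.0142 -0.0321]]
[164   0  48  10 368]
[ 195    0  140  141 8365]
[ 349    0   69   49 1754]
[182  23   6   5  18]
[133  26  20  43 604]
[171  33  20  13  79]
[170  41  10   5  19]
[192  54   6  37 118]
[154  66  29   7 119]
[  10   76  131   61 3359]
[ 186   80   87   51 2106]
[127  88  29  21 332]
[ 327   91  185   61 3082]
[431  98  50  23 487]
[   0  132  249   72 7652]
[ 73 133  45  15 376]
[239 143  29  10 184]
[273 167  31  26 289]
[352 173  25  20 300]
[299 178  12  12  63]
[332 183  11   9  80]
[326 188   5   8  31]
[288 191  32  24 448]
[281 193   9   4  20]
```

```bash
python3 -c "
from h import *
print(close_job())"
```

```text
the job is handed in; nothing more can be done
None
```

I pushed the four carriers home against the end stop with the closed fingertips, then pushed the keeper fully in behind them. The job was handed in at about 13 s, with the arm clear and touching nothing.

- **Row:** The push force held at about 2.5 N while the row slid. It then rose to 8.8 N with no further motion, and the lead carrier was flush with the stop in both views. The carriers looked upright and together. In the top view the rear face measured at rail y of about -19 mm against -16 mm nominal, within the few millimetres of disagreement between the cameras.
- **Keeper:** It stalled at its limit with about 8 N on it, against 1.5 N of friction. The scene view put the tab's outer face at rail x of about -61 mm (nominal -62 mm), with the bar across the channel just behind the row.
- **Bystanders:** A before/after comparison of the scene view showed changes at the row, the keeper, the arm and apparent shadow areas. I judged those shadow areas by position only. The vial, eyepiece, box, bottle and the two nearest green blocks looked unmoved; I did not check the foam block, beaker and brush one by one.
- **Disagreement:** The two cameras placed the rail about 5 mm apart, so I used the mean of the two and relied on contact force for the final positions.

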